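# Level the cell counter with the passed wedge

### The arm

A 6-joint arm with a two-finger parallel gripper is mounted at the origin on the work surface. World frame = base frame: x ahead of the robot, y to its left, z up, the work surface at z = 0. Lengths are in m, angles in rad, forces in N, time in s.
With the tool pointing down it reaches from about 0.3 to 0.775 m from the base axis. Payload 14.6 kg.
Tool frame: the origin (TCP) lies at the very end of the fingers, on their centre line; the grasp point (between the pads) lies 19 mm behind it; z points along the fingers, y is the line along which they close (so a half turn about z gives the same grasp; the last joint's range is limited). The gripper opens to 94 mm and grips with 3 to 60 N. Pads are 16 mm wide; open, the fingers measure 119 mm over their backs; the gripper's body (75 mm by 177 mm) begins 78 mm behind the grasp point.
Start: joints at [1.252, 0.3, 1.521, -0, 1.321, -0.067], TCP at [0.137, 0.533, 0.205] pointing down, gripper open.
Joint ranges: [-3.03, 3.03], [-0.79, 2.21], [0.23, 2.52], [-1.04, 4.18], [0, 3.07], [-2.55, 2.55]. Speed limits (rad/s): [2.22, 2.22, 2.57, 3.14, 3.14, 3.14].

### API

Orientations are given as [roll, pitch, yaw] about the fixed x, y, z axes, in that order (R = Rz(yaw) Ry(pitch) Rx(roll)).
In Python, from station import ctrl, camera, camera_info, finder gives the robot as it stands.
- The arm moves only by the tool carry_out, never from a script. Its argument "motion" is a list of rows, each a list of 2 entries, a list of its own where there are three numbers: the shift along the tool's x, y, z as a fraction of full scale, then the turn about the tool's z as a fraction of full scale. A call has 1 to 12 rows; each row is the pose to reach, as a shift and turn from the pose commanded when the call began, along the tool's axes at that moment, turning the shorter way round; what a row does not reach only later rows make up. Full scale, the value 1, is 200 mm for a shift and 360 degrees for a turn. A row lasts 1/10 s, in which the tool goes at most 50 mm and 8.59 degrees, less where a joint would pass 70% of its speed; a pose out of reach is approached as far as the arm can. A call with a number of a shift or a turn outside -1 to 1 is refused whole. A call with a gripper value outside its range is refused whole. "hand" is the closure, from -1 (fully open) to 1 (shut), set as the call begins (left out, the last holds). The fingers move at their own pace and stop on an object; "force" is the grip in N (left out, the last holds). Time passes only in rows, so rows that repeat a pose let the fingers close. It gives the time, the measured TCP pose, the force, the opening and the grip force at its end, in the units of the state.
- ctrl.get_obs(): the state, without advancing time (a new reading comes with each control period).
- camera(name): name is "scene" or "top"; returns (picture, depth): 480x640x3 uint8, blue, green, red; 480x640 float32, m along the optical axis (not along the pixel's ray), 0 where there is no reading.
- camera_info(name): a dict with "camera_matrix" (3x3 intrinsics, pixels), "origin" and "attitude" of the camera in the world. Camera axes: x right, y down, z forward; pixel columns grow to the right and rows downward; lengths in m; the calibration is good to about 2 mm. A picture is of the moment at which its call begins. camera_info takes no time and is no camera call.
- ctrl.hand_in(): hands the job in; it is judged then, once.
Trained networks look in the newest picture that a camera, given by its name, has taken for a name from the list of things; names that differ only in an ending like _2 or _b are one class to them, and where a whole thing is asked for, a point or a joint stands for the part that bears it (a point fixed in the world has none). Each returns a list of dicts, best first, with "conf" (0 to 1); they miss things now and then, are a little off and sometimes report something else, mostly with a low value. They report only what shows in the picture. A call takes as long as a camera call. They do not tell look-alikes from the thing itself.
- finder.boxes_of(camera, query): "location" ([column, row] in pixels, amid what is visible of it).
- finder.cut_out(camera, query): "mask" (480x640 bool, what is visible of it) and "location" ([column, row] in pixels, amid what is visible of it).
- finder.pinpoint(camera, query): "location" ([column, row] in pixels: a listed point, or the origin of a listed thing).
The state is a dict: "time_s": time; "qpos": joint angles; "joint_vel": joint speeds; "tau": joint torques, N m; "ee_pos": TCP position; "eef_rot": TCP orientation; "force": force on the tool from outside, world axes, zero at the start; "moment": the same for the moment, N m; "grip_width": finger opening in m; "grip_force": force on a finger pad.
Only numpy, scipy, OpenCV 4.12 (cv2) and the standard library are available. Lean on these libraries where they do the work, as an engineer would, in place of code of your own. Each camera call takes 0.05 s, during which the arm holds its last target. There are 200 camera calls.

### The job

Two yellow levelling wedges lie on the bench: put the rejected one (red tag) flat in the shallow red reject tray first and let go of it. Then set the passed one (green tag) flat on the grey metal plate and push its thin end under the middle of the white cell counter's front until both front feet just lift off the plate, about 4 mm clear. Finish while still holding the wedge there in the gripper, with only the wedge holding the front up and the counter still against its rear stop, and do not disturb anything else on the bench.

Things in the scene. Friction and masses are not known exactly. Their poses are not given: they have to be found in the camera images.
- wedge_ok: Passed levelling wedge, yellow plastic, 0.12 kg, GREEN tag on its grip block, flat on the bench left or right of the plate (swapped at random with the other). 130 x 30 mm. Origin: underside, below the grip block's centre; x towards the thin end. Block: x -20 to 20 mm, 30 wide, 40 high. Ramp: straight from 22 mm high at x = 20 to 4 mm high at the tip, x = 110 (1 in 5).
- wedge_bad: The rejected wedge: same shape, size, mass and frame as wedge_ok, but with a RED tag on its grip block.
- wedge_bad_mid (a point): Point on the underside of the rejected wedge, midway along its 130 mm length (45 mm in front of its origin, along x).
- nest: Shallow red plastic reject tray, fixed, 176 x 86 mm outside (long side along its x), rim 12 mm high, walls and floor 5 mm thick, so 166 x 76 mm inside. Origin: centre of the underside. The wedge lies flat on its floor, lengthwise, either way round.
- base: Grey-painted metal levelling plate, fixed, 340 (x) x 150 (y) x 8 mm; origin: centre of the underside, x away from the robot, z up, top at z = 8 mm. Its near half is free for the wedge; at its far end an upright stop (near side at x = 158 mm, top 26 mm above the underside) keeps the counter from sliding back.
- counter: White cell counter, loose, about 0.7 kg, 150 (x) x 100 (y) x 80 mm high with its four rubber feet (10 mm high, 14 mm diameter, at x +-58, y +-40 mm, so 66 mm free between them). Origin: centre, level with the feet's undersides. Its front (-x, with the slot) faces the plate's free half. It starts with its origin at x = 80 mm, y = 0 of the plate.
- front_edge (a point): Middle of the lower edge of the counter's front face, where the ramp bears: at the start 10 mm above the plate's top and at x = 5 mm, y = 0 in the plate's frame. The ramp meets it when the tip is 30 mm past it. It rises 4.6 mm when the front feet rise 4 mm.
- foot_left (a point): Centre of the underside of the counter's front foot on its +y side; 8 mm above the plate's origin while it stands on the plate.
- foot_right (a point): The same for the front foot on the -y side.
- bottle: Small amber reagent bottle, 38 mm diameter, 75 mm high, standing loose; origin centre of underside. Leave alone.
- jar: White jar with blue cap, 54 mm diameter, 70 mm high, loose; origin centre of underside. Leave alone.
- rack: Blue tube rack with small tubes, 75 x 160 mm, 45 mm high, loose; origin centre of underside. Leave alone.
- mouse: Grey computer mouse, 100 x 60 x 32 mm, loose; origin centre of underside. Leave alone.
- tipbox: Green pipette-tip box with clear lid, 122 x 87 mm, 63 mm high, loose; origin centre of underside. Leave alone.
There are look-alikes about, which are no part of the job. Leave any orange look-alike of the counter alone. Leave any pink look-alike of the wedge_ok alone.

How it is judged:
On the way, in this order (a step that is already met when the one before it is completed fails the run):
1. the red-tagged wedge lies flat in the reject tray, let go (x of wedge_bad_mid in the frame of nest between -0.03 and 0.03 m and y of wedge_bad_mid in the frame of nest between -0.03 and 0.03 m and z of wedge_bad_mid in the frame of nest below 0.01 m and angle between wedge_bad's own z axis and vertical below 0.08 rad and contact force between the fingers and wedge_bad below 0.2 N and linear speed of wedge_bad below 0.02 m/s), for 0.2 s.
2. the green-tagged wedge has lifted both front feet off the plate (z of each of foot_left, foot_right in the frame of base above 0.0095 m and contact force between wedge_ok and counter above 0.5 N), for 0.1 s.
At the end, for the whole second after the job is handed in: Red-tagged wedge flat in the tray (middle within 30 mm of its centre each way), released. Counter's front feet both 1.5 to 7 mm above the plate, carried by the green-tagged wedge lying flat (>1 N), still held (>2 N); arm clear of the counter, counter in place (about 10 mm, 0.12 rad), at rest (x of wedge_bad_mid in the frame of nest between -0.03 and 0.03 m and y of wedge_bad_mid in the frame of nest between -0.03 and 0.03 m and z of wedge_bad_mid in the frame of nest below 0.01 m and angle between each of wedge_bad, wedge_ok's own z axis and vertical below 0.08 rad and contact force between the fingers and wedge_bad below 0.2 N and z of foot_left in the frame of base between 0.0095 and 0.015 m and z of foot_right in the frame of base between 0.0095 and 0.015 m and contact force between wedge_ok and counter above 1 N and contact force between the fingers and wedge_ok above 2 N and contact force between each of the arm, the fingers and counter below 0.3 N and z of wedge_ok in the frame of base below 0.0115 m and x of counter in the frame of base between 0.068 and 0.088 m and y of counter in the frame of base between -0.015 and 0.015 m and angle between the x axis of counter and the x axis of base, either way round below 0.12 rad and linear speed of each of counter, wedge_ok below 0.01 m/s); the arm keeps its last pose, push and grip.
It fails at once if a bystander (bottle, jar, tube rack, mouse or tip box) is shifted by more than 25 mm or the bottle or jar is tipped (distance of any of bottle, jar, rack, mouse, tipbox from where it was at the start of the episode above 0.025 m or angle between any of bottle, jar's own z axis and vertical above 0.5 rad).
It fails at once if the counter is tipped far over (angle between counter's own z axis and vertical above 0.25 rad).
It also fails if it takes over 70 s, if anything falls off the work surface, if the arm or the gripper's body presses on something with over 40 N, if the wrist force passes 120 N, or if a joint passes its speed limit or range.

## Working session

There is one attempt and no reset: what is moved stays moved. The work goes in short steps, Python scripts to look and compute and a tool call to move; the robot and the scene stay as the last step left them, time stands still between calls to the robot, and variables do not carry over. Pictures are saved under pics/ and viewed, at most 10 in all, crops included, and the job is handed in when it is done.

Besides the shell and the picture viewer there is one more tool, called after "Request:" as name(argument=value, ...), one argument or row to a line, values as JSON. carry_out: Moves the arm, as the interface text tells. Its arguments: {"type":"object","properties":{"motion":{"type":"array","items":{"type":"array"}},"hand":{"type":"number"},"force":{"type":"number"}},"required":["motion"]}

```bash
mkdir -p pics; cat > h.py <<'E'
import numpy as np, cv2
from station import ctrl, camera, camera_info, finder
from scipy.spatial.transform import Rotation as R
def cam(n):
    i=camera_info(n); K=np.array(i["camera_matrix"]); o=np.array(i["origin"]); a=np.array(i["attitude"])
    A=a if a.shape==(3,3) else R.from_euler('xyz',a).as_matrix()
    return K,o,A
def ray(n,uv,z):
    K,o,A=cam(n); d=A@np.linalg.inv(K)@np.array([uv[0],uv[1],1.]); return o+d*(z-o[2])/d[2]
def cloud(n,dep):
    K,o,A=cam(n); v,u=np.mgrid[:480,:640]
    P=np.stack([(u-K[0,2])/K[0,0]*dep,(v-K[1,2])/K[1,1]*dep,dep],-1)
    return P@A.T+o
E
python3 - <<'E'
from h import *
for n in("top","scene"):
    p,d=camera(n); cv2.imwrite(f"pics/{n}0.png",p); print(n,camera_info(n))
    for q in("wedge_ok","wedge_bad","nest","base","counter","bottle","jar","rack","mouse","tipbox","front_edge"):
        for f in (finder.pinpoint,):
            print(q,[(np.round(x["location"]),round(x["conf"],2)) for x in f(n,q)][:4])
print(ctrl.get_obs())
E
```

```text
top {'camera_matrix': array([[504.64931275,   0.        , 324.16390468],
       [  0.        , 504.64931275, 239.9189898 ],
       [  0.        ,   0.        ,   1.        ]]), 'origin': array([ 0.43245821, -0.00143481,  1.23916042]), 'attitude': array([-3.08694147e+00,  7.14755643e-04, -1.57752244e+00])}
wedge_ok [(array([404., 294.]), 0.88), (array([206., 276.]), 0.87)]
wedge_bad [(array([322., 203.]), 0.65)]
nest [(array([442., 178.]), 0.55)]
base []
counter [(array([202., 347.]), 0.85), (array([322., 171.]), 0.58), (array([336., 194.]), 0.16)]
bottle [(array([222., 147.]), 0.79), (array([322., 195.]), 0.39)]
jar [(array([496., 169.]), 0.81)]
rack [(array([178., 167.]), 0.68)]
mouse [(array([135., 235.]), 0.9), (array([203., 276.]), 0.32)]
tipbox [(array([522., 227.]), 0.68)]
front_edge [(array([323., 199.]), 0.56)]
scene {'camera_matrix': array([[470.84600278,   0.        , 321.10914617],
       [  0.        , 470.84600278, 238.07703313],
       [  0.        ,   0.        ,   1.        ]]), 'origin': array([ 1.3193812 , -0.34608057,  0.65468232]), 'attitude': array([-2.16708943, 
[... 520 characters left out ...]
e [(array([330., 285.]), 0.62)]
{'time_s': 1.2, 'qpos': array([ 1.25240901e+00,  2.99878154e-01,  1.52102812e+00, -1.19177738e-06,
        1.32068850e+00, -6.66265293e-02]), 'joint_vel': array([ 0.00119108, -0.00100474,  0.00105781, -0.00086999,  0.0007783 ,
       -0.00066843]), 'tau': array([-3.41278006e-03, -5.31654668e+01, -3.52916443e+01,  7.07216864e-02,
        2.12651590e-02,  2.79963615e-05]), 'ee_pos': array([0.13702187, 0.53263967, 0.20544566]), 'eef_rot': array([-3.14159046e+00,  1.01065460e-06,  2.88983216e+00]), 'force': array([ 0.12912884, -0.51828369, -0.17799197]), 'moment': array([ 0.01976313, -0.01633879, -0.01147607]), 'grip_force': 0.0, 'grip_width': 0.09393730284280716}
```

View pics/top0.png

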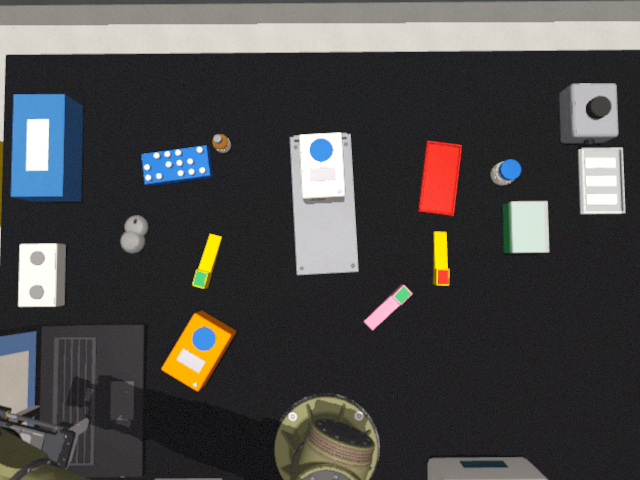

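View pics/scene0.png

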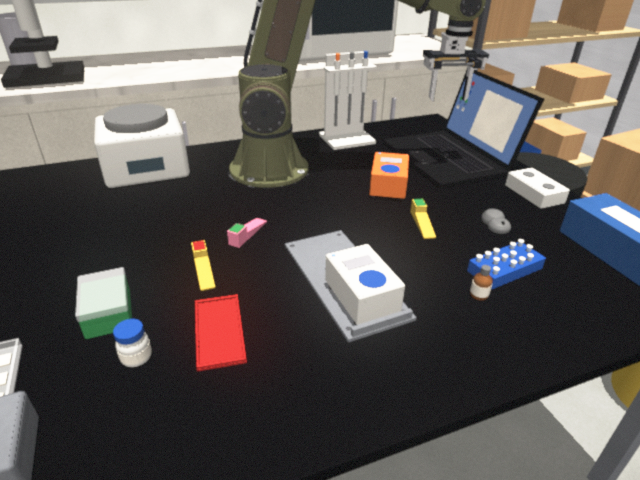

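Top view: the red-tagged yellow wedge is at (441,260) with its block at (442,277), and the green-tagged yellow one at (207,262) with its block at (201,280). The wedge at (388,308) is pink and the box at (200,350) is orange, so both are look-alikes to leave alone. The real counter is the white one on the plate at (322,165). I'll measure everything and confirm the candidates in one crop.

```bash
cat > meas.py <<'E'
from h import *
def rect(pts):
    (c,s,a)=cv2.minAreaRect((pts[:,:2]*1000).astype(np.float32)); b=cv2.boxPoints((c,s,a))
    e=[b[1]-b[0],b[2]-b[1]]; l=max(e,key=np.linalg.norm)
    return np.round(c,1),np.round(s,1),round(np.degrees(np.arctan2(l[1],l[0]))%180,2)
def hsvm(p,lo,hi): return cv2.inRange(cv2.cvtColor(p,cv2.COLOR_BGR2HSV),lo,hi)>0
def box(m,u0,u1,v0,v1):
    k=np.zeros_like(m); k[v0:v1,u0:u1]=1; return m&k
E
python3 - <<'E'
from meas import *
p,d=camera("top"); P=cloud("top",d)
q=lambda m,z0=-1,z1=1: P[m&(d>0)&(P[...,2]>z0)&(P[...,2]<z1)]
Y=hsvm(p,(22,120,60),(35,255,255)); Rd=hsvm(p,(0,150,60),(8,255,255))|hsvm(p,(172,150,60),(180,255,255)); G=hsvm(p,(50,80,40),(85,255,255))
for nm,T,b in(("bad",Rd,(425,460,225,295)),("ok",G,(185,230,225,295))):
    t=q(box(T,*b)); y=q(box(Y,*b)); a=np.vstack([t,y])
    ramp=y[y[:,2]<.026]; 
    print(nm,"tag",rect(t),t.mean(0).round(4),"all",rect(a),"ramp",rect(ramp), "zmin/max",a[:,2].min().round(3),a[:,2].max().round(3))
t=q(box(Rd,405,475,130,222)); print("nest",rect(t),np.percentile(t[:,2],[5,50,95]).round(4))
t=q(box(np.ones_like(Y),285,362,128,278),.005,.011); print("plate",rect(t),np.median(t[:,2]))
t=q(box(np.ones_like(Y),285,362,128,210),.06,.1); print("counter top",rect(t),np.median(t[:,2]))
t=q(box(np.ones_like(Y),380,420,270,330),.01,.1); print("pink",rect(t))
t=q(box(np.ones_like(Y),490,520,150,190),.02,.1); print("jar",rect(t))
t=q(box(np.ones_like(Y),500,560,195,260),.02,.1); print("tip",rect(t))
t=q(box(np.ones_like(Y),160,240,308,395),.02,.12); print("orange",rect(t))
o=ctrl.get_obs(); print(o["time_s"])
c=[cv2.resize(p[x0:x0+110,y0:y0+110],(390,390),interpolation=cv2.INTER_CUBIC) for x0,y0 in((225,360),(225,150))]
cv2.imwrite("pics/crop.png",np.hstack(c))
E
```

```text
bad tag (array([ 409.2, -280.4]), array([23.5, 30.9]), np.float32(178.02)) [ 0.4086 -0.2806  0.0406] all (array([ 454.1, -284.6]), array([133.5,  39.3]), np.float32(0.8)) ramp (array([ 454.1, -284.6]), array([133.5,  39.1]), np.float32(0.84)) zmin/max -0.005 0.047
ok tag (array([408.1, 294.6]), array([22.6, 31.3]), np.float32(164.21)) [0.4082 0.2951 0.0401] all (array([451.3, 288.3]), array([ 43.5, 137.1]), np.float32(165.47)) ramp (array([451.2, 287.6]), array([ 42.7, 137.6]), np.float32(163.96)) zmin/max -0.005 0.046
nest (array([ 652.1, -288.1]), array([ 92.2, 181.4]), np.float32(172.49)) [0.0003 0.0053 0.0126]
plate (array([593.4,   1.4]), array([187.1, 367.7]), np.float32(179.37)) 0.007840109087881575
counter top (array([670.2,   3.1]), array([151.2, 100.1]), np.float32(2.63)) 0.08772969758918481
pink (array([ 346.5, -162. ]), array([ 30.6, 103.8]), np.float32(133.97))
jar (array([ 658.7, -434.7]), array([48.4, 51.1]), np.float32(178.56))
tip (array([ 526.7, -483. ]), array([122.5,  90.5]), np.float32(0.52))
orange (array([244.1, 292.2]), array([100.9, 151.9]), np.float32(149.28))
1.25
```

View pics/crop.png

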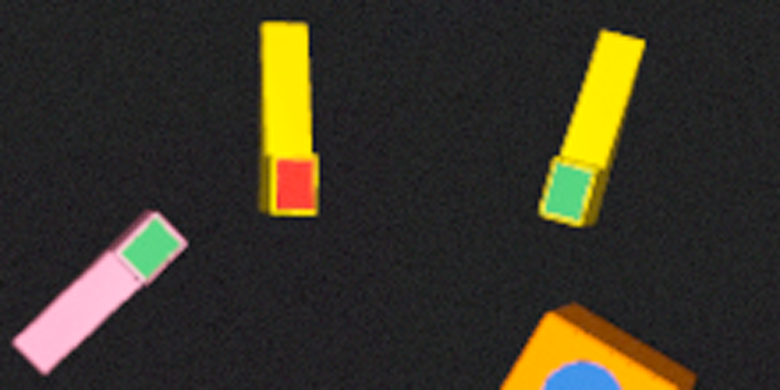

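The crop confirms it: the left yellow wedge has the red tag (reject), the right yellow one has the green tag (passed), and the pink one is a decoy. Next I'll refine the poses by silhouette fitting.

```bash
cat > fit.py <<'E'
from meas import *
from scipy.optimize import minimize
def bx(x0,x1,y,z0,z1,z0b=None): # prism, height z1 at x0, z0b at x1
    zb=z1 if z0b is None else z0b
    return np.array([(x,s*y,z) for s in(-1,1) for x,z in((x0,z0),(x0,z1),(x1,z0),(x1,zb))])
WEDGE=[bx(-.02,.02,.015,0,.04),bx(.02,.11,.015,0,.022,.004)]
NEST=[bx(-.088,.088,.043,0,.012)]; PLATE=[bx(-.17,.17,.075,0,.008)]; COUNT=[bx(-.075,.075,.05,.01,.08)]
def fit(n,mask,parts,x0,z,valid=None,S=8):
    K,o,A=cam(n); vs=np.ones_like(mask) if valid is None else valid
    v,u=np.where(mask); a=max(v.min()-12,0),min(v.max()+12,480),max(u.min()-12,0),min(u.max()+12,640)
    cut=lambda m:m[a[0]:a[1],a[2]:a[3]].astype(np.float32)
    M,V=cut(mask),cut(vs)
    def cost(t):
        I=np.zeros((M.shape[0]*S,M.shape[1]*S),np.uint8); c,s=np.cos(t[2]),np.sin(t[2])
        for q in parts:
            W=np.c_[c*q[:,0]-s*q[:,1]+t[0],s*q[:,0]+c*q[:,1]+t[1],q[:,2]+z]
            C=(W-o)@A@K.T; uv=C[:,:2]/C[:,2:]
            h=cv2.convexHull((((uv-[a[2],a[0]]+.5)*S-.5)).astype(np.float32)); cv2.fillConvexPoly(I,np.round(h).astype(np.int32),255)
        J=cv2.resize(I,M.shape[::-1],interpolation=cv2.INTER_AREA)/255.
        return (np.abs(J-M)*V).sum()
    x0=np.array(x0,float); best=None
    for k in(.006,.003):
        sx=np.vstack([x0,*(x0+np.diag([k,k,k*10]))]); r=minimize(cost,x0,method="Nelder-Mead",options=dict(initial_simplex=sx,xatol=1e-5,fatol=.01)); x0=r.x
    return r.x[:2].round(4),round(np.degrees(r.x[2]),2),round(r.fun/M.sum(),3)
def masks(n,p):
    Y=hsvm(p,(20,100,40),(35,255,255)); Rd=hsvm(p,(0,150,60),(8,255,255))|hsvm(p,(172,150,60),(180,255,255)); G=hsvm(p,(50,80,40),(85,255,255))
    return Y,Rd,G
E
python3 - <<'E'
from fit import *
for n,bb,bo,bn in(("top",(425,460,225,295),(185,230,225,295),(405,475,130,222)),("scene",(185,222,236,295),(405,442,195,242),(185,255,292,372))):
    p,d=camera(n); Y,Rd,G=masks(n,p)
    print(n,"bad",fit(n,box(Y|Rd,*bb),WEDGE,(.409,-.281,-.01),0))
    print(n,"ok",fit(n,box(Y|G,*bo),WEDGE,(.408,.295,-.26),0))
    print(n,"nest",fit(n,box(Rd,*bn),NEST,(.652,-.288,-.13),0))
    if n=="top":
        hsv=cv2.cvtColor(p,cv2.COLOR_BGR2HSV); m=box(hsv[...,2]>70,284,364,130,280)
        V=np.zeros_like(m); V[208:]=1
        print("plate",fit(n,m,PLATE,(.593,.001,0),0,V))
        P=cloud(n,d); m=box((P[...,2]>.03)&(d>0),290,355,125,210)
        m=cv2.medianBlur(m.astype(np.uint8)*255,3)>0
        print("counter",fit(n,m,COUNT,(.671,.002,0.02),.008))
        ml=finder.cut_out(n,"counter"); 
        for x in ml[:3]:
            if abs(x["location"][0]-322)<20: print("counter net",x["location"],fit(n,x["mask"],COUNT,(.671,.002,0.02),.008))
E
```

```text
top bad (array([ 0.4105, -0.282 ]), np.float64(-1.04), np.float64(0.108))
top ok (array([0.4086, 0.2951]), np.float64(-15.4), np.float64(0.125))
top nest (array([ 0.6514, -0.2866]), np.float64(-7.83), np.float64(0.026))
plate (array([0.5878, 0.0012]), np.float64(3.13), np.float64(0.012))
counter (array([0.6703, 0.0031]), np.float64(2.71), np.float64(0.033))
counter net [319.9, 166.8] (array([0.6707, 0.0032]), np.float64(2.12), np.float64(0.047))
scene bad (array([ 0.411 , -0.2804]), np.float64(-0.72), np.float64(0.133))
scene ok (array([0.4109, 0.2951]), np.float64(-13.73), np.float64(0.125))
scene nest (array([ 0.6527, -0.2846]), np.float64(-8.12), np.float64(0.042))
```

Request:
carry_out(
  motion=[
    [[-0.975,-0.575,0],-0.04],
    [[-0.975,-0.575,0],-0.04],
    [[-0.975,-0.575,0],-0.04],
    [[-0.975,-0.575,0],-0.04],
    [[-0.975,-0.575,0],-0.04],
    [[-0.975,-0.575,0],-0.04],
    [[-0.975,-0.575,0],-0.04],
    [[-0.975,-0.575,0],-0.04],
  ],
  hand=-1,
  force=20,
)

```text
time_s: 2.2
ee_pos: [0.2967, 0.3733, 0.2054]
eef_rot: [3.141, -0.0, -3.141]
force: [-1.2, 0.3, 0.2]
grip_width: 0.0941
grip_force: 0.0
```

Request:
carry_out(
  motion=[
    [[-0.56,-1,0],0],
    [[-0.56,-1,0],0],
    [[-0.56,-1,0],0],
    [[-0.56,-1,0],0],
    [[-0.56,-1,0],0],
    [[-0.56,-1,0],0],
  ],
)

```text
time_s: 2.8
ee_pos: [0.4101, 0.1711, 0.2054]
eef_rot: [-3.141, 0.0, 3.139]
force: [-0.4, 0.4, 0.1]
grip_width: 0.094
grip_force: 0.0
```

Request:
carry_out(
  motion=[
    [[0,-1,0],0],
    [[0,-1,0],0],
    [[0,-1,0],0],
    [[0,-1,0],0],
    [[0,-1,0],0],
    [[0,-1,0],0],
  ],
)

```text
time_s: 3.4
ee_pos: [0.4091, -0.0269, 0.2054]
eef_rot: [3.141, -0.0, 3.14]
force: [0.5, -0.5, -0.6]
grip_width: 0.0937
grip_force: 0.0
```

Request:
carry_out(
  motion=[
    [[0,-1,0],0],
    [[0,-1,0],0],
    [[0,-1,0],0],
    [[0,-1,0],0],
    [[0,-1,0],0],
    [[0,-1,0],0],
  ],
)

```text
time_s: 4.0
ee_pos: [0.4097, -0.226, 0.205]
eef_rot: [3.141, -0.001, -3.141]
force: [-0.0, -0.8, -0.2]
grip_width: 0.0941
grip_force: 0.0
```

Request:
carry_out(
  motion=[
    [[-0.005,-0.275,0],0.0025],
    [[-0.005,-0.275,0.0],0.0025],
    [[-0.005,-0.275,0.2],0.0025],
    [[-0.005,-0.275,0.4],0.0025],
    [[-0.005,-0.275,0.6],0.0025],
    [[-0.005,-0.275,0.8],0.0025],
    [[-0.005,-0.275,0.9],0.0025],
    [[-0.005,-0.275,0.965],0.0025],
    [[-0.005,-0.275,0.965],0.0025],
    [[-0.005,-0.275,0.965],0.0025],
  ],
)

```text
time_s: 5.0
ee_pos: [0.4108, -0.2818, 0.0134]
eef_rot: [-3.141, 0.001, 3.127]
force: [1.0, 0.3, -0.2]
grip_width: 0.0943
grip_force: 0.0
```

Request:
carry_out(
  motion=[
    [[0,0,0],0],
    [[0,0,0],0],
    [[0,0,0],0],
    [[0,0,0],0],
    [[0,0,0],0],
    [[0,0,0],0],
    [[0,0,0],0],
    [[0,0,0],0],
    [[0,0,0],0],
    [[0,0,0],0],
  ],
  hand=1,
  force=20,
)

```text
time_s: 6.0
ee_pos: [0.4099, -0.2823, 0.0124]
eef_rot: [3.141, -0.0, 3.125]
force: [-0.1, 0.5, -0.1]
grip_width: 0.0298
grip_force: 20.0
```

Request:
carry_out(
  motion=[
    [[0,0,-0.2],0],
    [[0,0,-0.4],0],
    [[-0.2,0.01,-0.4],0.005],
    [[-0.4,0.02,-0.4],0.01],
    [[-0.6,0.02,-0.4],0.015],
    [[-0.8,0.03,-0.4],0.02],
    [[-0.985,0.03,-0.4],0.02],
    [[-0.985,0.03,-0.4],0.02],
    [[-0.985,0.03,-0.4],0.02],
  ],
)

```text
time_s: 6.9
ee_pos: [0.6067, -0.2792, 0.0914]
eef_rot: [3.141, -0.002, 3.0]
force: [-0.7, -0.6, -1.0]
grip_width: 0.03
grip_force: 20.0
```

```bash
python3 - <<'E'
from fit import *
p,d=camera("scene"); cv2.imwrite("pics/lift.png",p[180:400,120:340]); o=ctrl.get_obs(); print(o["ee_pos"],o["eef_rot"],o["grip_width"])
p,d=camera("top"); Y,Rd,G=masks("top",p); m=box(Y,400,480,130,260); v,u=np.where(m); print(u.min(),u.max(),v.min(),v.max())
E
```

```text
[ 0.60625677 -0.27946965  0.09184327] [ 3.14132437e+00 -1.24816865e-03  2.99981496e+00] 0.0300022955243044
414 477 144 246
```

View pics/lift.png

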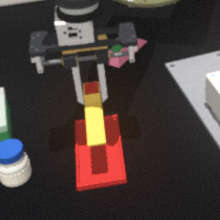

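The wedge is held level over the tray (tip at about (95,140) in the crop). Lowering it and releasing.

Request:
carry_out(
  motion=[
    [[0,0,0.15],0],
    [[0,0,0.28],0],
    [[0,0,0.34],0],
    [[0,0,0.36],0],
    [[0,0,0.373],0],
    [[0,0,0.373],0],
    [[0,0,0.373],0],
    [[0,0,0.373],0],
  ],
)

```text
time_s: 7.8
ee_pos: [0.6073, -0.2797, 0.0187]
eef_rot: [-3.141, 0.001, 3.0]
force: [-0.4, 0.1, -0.9]
grip_width: 0.0299
grip_force: 20.0
```

Request:
carry_out(
  motion=[
    [[0,0,0],0],
    [[0,0,0],0],
    [[0,0,0],0],
    [[0,0,0],0],
    [[0,0,0],0],
    [[0,0,0],0],
    [[0,0,-0.3],0],
    [[0,0,-0.6],0],
    [[0,0,-0.95],0],
    [[0,0,-0.95],0],
    [[0,0,-0.95],0],
    [[0,0,-0.95],0],
  ],
  hand=-1,
)

```text
time_s: 9.0
ee_pos: [0.6071, -0.2796, 0.2082]
eef_rot: [-3.141, 0.001, 3.0]
force: [0.0, -0.4, -1.0]
grip_width: 0.0939
grip_force: 0.0
```

```bash
python3 - <<'E'
from fit import *
for n,b in(("top",(405,475,130,240)),("scene",(180,265,280,372))):
    p,d=camera(n); Y,Rd,G=masks(n,p); m=box(Y,*b); print(n,m.sum(),fit(n,box(Y|Rd,*b)&(cv2.dilate(m.astype(np.uint8),np.ones((5,5)))>0),WEDGE,(.607,-.28,-.14),.005))
cv2.imwrite("pics/placed.png",p[180:400,120:340])
E
```

```text
top 104 (array([ 0.6033, -0.2729]), np.float64(-11.07), np.float64(3.352))
scene 831 (array([ 0.6114, -0.2803]), np.float64(-6.67), np.float64(0.378))
```

View pics/placed.png

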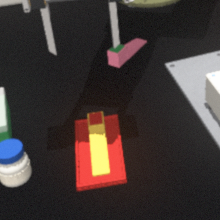

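The red-tagged wedge lies flat inside the tray, around (98,145) in the crop. Going to the green-tagged one.

Request:
carry_out(
  motion=[
    [[0.461,0.902,0],0],
    [[0.461,0.902,0],0],
    [[0.461,0.902,0],0],
    [[0.461,0.902,0],0],
    [[0.461,0.902,0],0],
  ],
)

```text
time_s: 9.6
ee_pos: [0.5395, -0.0837, 0.2069]
eef_rot: [3.141, -0.002, 3.004]
force: [-0.3, 0.0, -0.8]
grip_width: 0.0939
grip_force: 0.0
```

Request:
carry_out(
  motion=[
    [[0.461,0.902,0],0],
    [[0.461,0.902,0],0],
    [[0.461,0.902,0],0],
    [[0.461,0.902,0],0],
    [[0.461,0.902,0],0],
  ],
)

```text
time_s: 10.1
ee_pos: [0.4738, 0.1073, 0.2069]
eef_rot: [-3.142, -0.002, 3.004]
force: [0.5, -0.6, 0.2]
grip_width: 0.0941
grip_force: 0.0
```

Request:
carry_out(
  motion=[
    [[0.461,0.902,0],0.018],
    [[0.461,0.902,0],0.018],
    [[0.461,0.902,0],0.018],
    [[0.461,0.902,0],0.018],
    [[0.461,0.902,0],0.018],
    [[0.461,0.902,0],0.018],
    [[0.461,0.902,0],0.018],
    [[0.461,0.902,0],0.018],
  ],
)

```text
time_s: 10.9
ee_pos: [0.4104, 0.294, 0.2076]
eef_rot: [-3.141, -0.0, 2.885]
force: [0.2, -0.4, 0.1]
grip_width: 0.0941
grip_force: 0.0
```

Request:
carry_out(
  motion=[
    [[0,0,0.2],0],
    [[0,0,0.4],0],
    [[0,0,0.6],0],
    [[0,0,0.8],0],
    [[0,0,0.9],0],
    [[0,0,0.975],0],
    [[0,0,0.975],0],
    [[0,0,0.975],0],
  ],
)

```text
time_s: 11.7
ee_pos: [0.4103, 0.2948, 0.0133]
eef_rot: [3.141, 0.0, 2.885]
force: [0.2, -0.4, 0.6]
grip_width: 0.0938
grip_force: 0.0
```

Request:
carry_out(
  motion=[
    [[0,0,0],0],
    [[0,0,0],0],
    [[0,0,0],0],
    [[0,0,0],0],
    [[0,0,0],0],
    [[0,0,0],0],
    [[0,0,0],0],
    [[0,0,0],0],
    [[0,0,-0.2],0],
    [[0,0,-0.4],0],
    [[0,0,-0.4],0],
    [[0,0,-0.4],0],
  ],
  hand=1,
  force=40,
)

```text
time_s: 12.9
ee_pos: [0.4098, 0.2954, 0.0931]
eef_rot: [3.141, 0.001, 2.887]
force: [-0.1, 0.4, -1.0]
grip_width: 0.0294
grip_force: 40.0
```

```bash
python3 - <<'E'
from fit import *
p,d=camera("top"); Y,Rd,G=masks("top",p); P=cloud("top",d); m=box(Y,150,260,190,330); q=P[m&(d>0)]; print(m.sum(),rect(q)); 
p,d=camera("scene");Y,Rd,G=masks("scene",p); m=box(Y|G,390,460,150,260); print(m.sum(),fit("scene",m,WEDGE,(.4104,.294,-.256),.08)); print(ctrl.get_obs()["ee_pos"],ctrl.get_obs()["eef_rot"],ctrl.get_obs()["time_s"])
cv2.imwrite("pics/lift2.png",p[120:300,330:530])
E
```

```text
628 (array([430.3, 273.9]), array([200.8,  92.3]), np.float32(18.53))
618 (array([0.4316, 0.2811]), np.float64(-13.5), np.float64(0.169))
[0.40909215 0.29495655 0.09163567] [-3.14014012e+00 -1.38208233e-03  2.88669318e+00] 13.0
```

View pics/lift2.png

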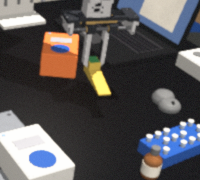

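Green-tagged wedge held level. Carrying it to in front of the counter, aligned with the plate axis.

Request:
carry_out(
  motion=[
    [[-0.16,-0.35,0],0],
    [[-0.31,-0.7,0],0],
    [[-0.31,-0.7,0],0],
    [[-0.31,-0.7,0],0],
    [[-0.31,-0.7,0],0],
  ],
)

```text
time_s: 13.5
ee_pos: [0.4341, 0.1433, 0.0919]
eef_rot: [-3.141, -0.002, 2.884]
force: [-0.1, 0.7, -1.3]
grip_width: 0.0297
grip_force: 40.0
```

Request:
carry_out(
  motion=[
    [[-0.08,-0.18,0],-0.012],
    [[-0.16,-0.35,0],-0.025],
    [[-0.24,-0.53,0],-0.037],
    [[-0.3125,-0.697,0],-0.0485],
    [[-0.3125,-0.697,0],-0.0485],
    [[-0.3125,-0.697,0],-0.0485],
    [[-0.3125,-0.697,0],-0.0485],
  ],
)

```text
time_s: 14.2
ee_pos: [0.4595, -0.005, 0.0924]
eef_rot: [3.141, -0.001, -3.091]
force: [0.2, 0.3, -0.9]
grip_width: 0.0295
grip_force: 40.0
```

Request:
carry_out(
  motion=[
    [[0,0,0.12],0],
    [[0,0,0.24],0],
    [[0,0,0.32],0],
    [[0,0,0.34],0],
    [[0,0,0.35],0],
    [[0,0,0.35],0],
    [[0,0,0.35],0],
    [[0,0,0.35],0],
  ],
)

```text
time_s: 15.0
ee_pos: [0.4611, -0.0048, 0.0254]
eef_rot: [-3.141, 0.004, -3.09]
force: [-10.2, 4.0, 38.2]
grip_width: 0.0301
grip_force: 40.0
```

```bash
python3 - <<'E'
from fit import *
p,d=camera("scene"); Y,Rd,G=masks("scene",p); m=box(Y|G,285,420,215,300); print(m.sum())
o=ctrl.get_obs(); print(o["ee_pos"],o["eef_rot"],o["force"],o["moment"])
p2,d2=camera("top"); P=cloud("top",d2); m=box((P[...,2]>.03)&(P[...,2]<.095)&(d2>0),290,355,125,203); m=cv2.medianBlur(m.astype(np.uint8)*255,3)>0
print("counter",fit("top",m,COUNT,(.671,.002,0.02),.008))
cv2.imwrite("pics/pre.png",np.hstack([cv2.resize(p[190:340,270:430],(400,375)),cv2.resize(p2[120:270,250:410],(400,375))]))
E
```

```text
361
[ 0.46115198 -0.00480768  0.02542169] [-3.141486    0.00369536 -3.089902  ] [-11.06471252   3.21985766  38.37875474] [0.70436433 1.85931127 0.20040098]
counter (array([0.6706, 0.0032]), np.float64(3.04), np.float64(0.033))
```

View pics/pre.png

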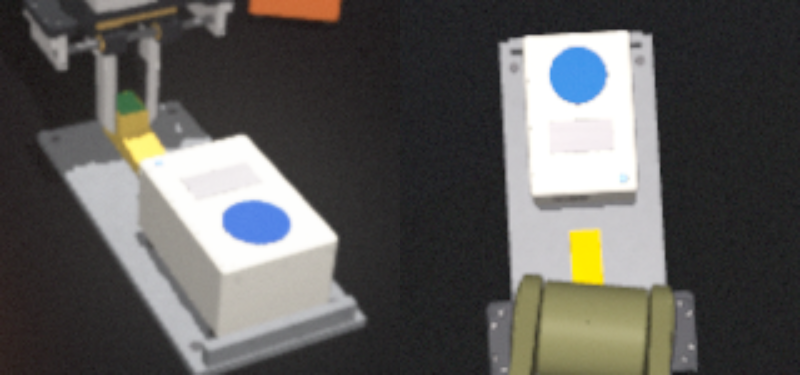

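Request:
carry_out(
  motion=[
    [[0,0,-0.01],0],
    [[0,0,-0.01],0],
    [[0,0,-0.01],0],
  ],
)

```text
time_s: 15.4
ee_pos: [0.4601, -0.0051, 0.0255]
eef_rot: [3.141, 0.001, -3.091]
force: [-2.5, 5.0, 12.2]
grip_width: 0.0298
grip_force: 40.0
```

```bash
python3 - <<'E'
from fit import *
o=ctrl.get_obs(); print(o["ee_pos"],o["eef_rot"],o["force"],o["moment"])
p2,d2=camera("top"); Y,_,_=masks("top",p2); P=cloud("top",d2); m=box(Y,300,350,200,245)
v,u=np.where(m); q=P[m&(d2>0)]; print("rows",v.min(),v.max(),rect(q)); print("tip",ray("top",(u[v==v.min()].mean(),v.min()-.5),.012))
x=q[:,0];A=np.c_[x,np.ones_like(x)]; k=np.median(q[:,2]); 
r=cv2.fitLine(np.c_[x,q[:,2]].astype(np.float32),cv2.DIST_HUBER,0,.001,.001).ravel(); print("slope",r[1]/r[0],"z at tip",r[3]+(r[1]/r[0])*(.571-r[2]))
E
```

```text
[ 0.46013963 -0.00508776  0.02547391] [ 3.14108010e+00  1.14400194e-03 -3.09070948e+00] [-2.54484437  5.01979839 12.22735322] [1.01536284 0.411074   0.07042614]
rows 212 239 (array([525.6,   1.1]), array([42.3, 88.8]), np.float32(167.13))
tip [ 0.56908811 -0.00636926  0.012     ]
slope -5.7739096 z at tip -0.13327643
```

```bash
cat > wp.py <<'E'
from fit import *
def wedge(z=.008):
    p,d=camera("top"); Y,_,_=masks("top",p); m=box(Y,295,355,190,260); v,u=np.where(m)
    V=np.zeros_like(m); V[:v.max()-3]=1
    o=ctrl.get_obs(); print("tcp",o["ee_pos"].round(4),o["eef_rot"].round(4),"F",o["force"].round(1),"M",o["moment"].round(2),"t",o["time_s"])
    print("top fit",fit("top",m,WEDGE,(o["ee_pos"][0],o["ee_pos"][1],.05),z,V))
    e=cv2.erode(m.astype(np.uint8),np.ones((3,3)))>0; P=cloud("top",d); q=P[e&(d>0)]; q=q[(q[:,2]>-.02)&(q[:,2]<.06)]
    a=np.linspace(-.6,.2,161); 
    r=[np.abs((w:=q[:,2]-s*(q[:,0]-.545))-np.median(w)).mean() for s in a]; s=a[np.argmin(r)]
    print("ramp slope",s,"z at x=.545",np.median(q[:,2]-s*(q[:,0]-.545)).round(4),len(q))
    for vv in range(v.min(),v.max()+1,6):
        uu=u[v==vv]; w=ray("top",(uu.mean(),vv),.018); print(w[:2].round(4),len(uu))
E
python3 - <<'E'
from wp import *
wedge()
n="scene";p,d=camera(n);Y,_,G=masks(n,p);m=box(Y|G,285,345,210,262)
for z in(.008,.012): print(fit(n,m,WEDGE,(.46,-.005,.05),z))
cv2.imwrite("pics/side.png",cv2.resize(p[195:275,280:380],(800,640)[:2])[:600])
E
```

```text
tcp [ 0.4601 -0.0051  0.0255] [ 3.1410e+00  1.1000e-03 -3.0907e+00] F [-3.2  4.5 13. ] M [1.05 0.34 0.1 ] t 15.5
top fit (array([ 0.4584, -0.0068]), np.float64(3.54), np.float64(1.018))
ramp slope -0.21499999999999997 z at x=.545 0.0165 197
[ 0.5672 -0.0047] 8
[ 0.5526 -0.001 ] 13
[ 0.538  -0.0021] 12
[ 0.5234 -0.002 ] 12
[ 0.5084 -0.0564] 1
[nan nan] 0
[nan nan] 0
[nan nan] 0
(array([ 0.4677, -0.0008]), np.float64(-18.39), np.float64(0.846))
(array([ 0.4748, -0.0039]), np.float64(-19.4), np.float64(0.849))wp.py:12: RuntimeWarning: Mean of empty slice.
  uu=u[v==vv]; w=ray("top",(uu.mean(),vv),.018); print(w[:2].round(4),len(uu))
  ret = ret.dtype.type(ret / rcount)
```

View pics/side.png

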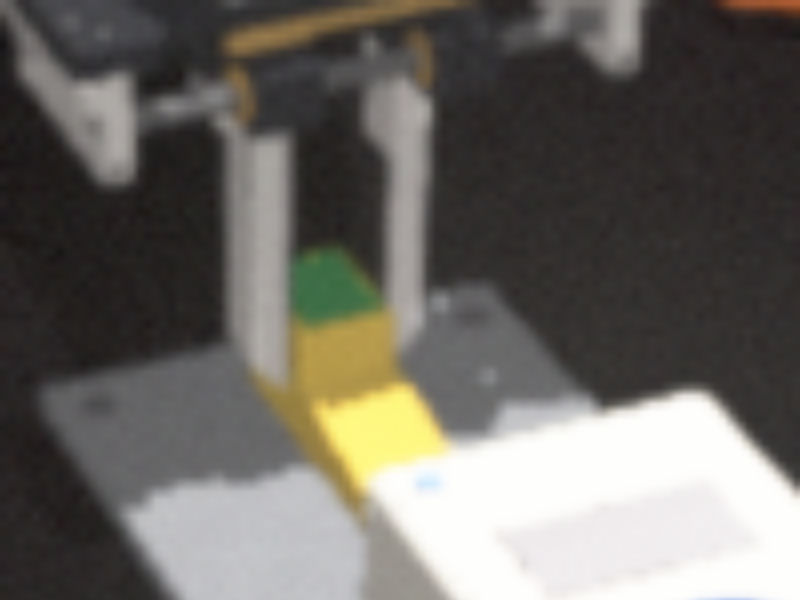

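```bash
python3 - <<'E'
from fit import *
n="scene"
p,d=camera(n);P=cloud(n,d);Y,_,G=masks(n,p)
g=P[box(G,312,332,222,240)&(d>0)]; print("tag",np.median(g,0).round(4),g.std(0).round(4),len(g))
V=cv2.cvtColor(p,cv2.COLOR_BGR2HSV)[...,2]
b=box(Y&(V>190),318,340,240,262); q=P[b&(d>0)]; print("ramp",len(q))
a=np.linspace(-.5,.1,121);r=[np.abs((w:=q[:,2]-s*(q[:,0]-.51))-np.median(w)).mean() for s in a];s=a[np.argmin(r)]
print(s,np.median(q[:,2]-s*(q[:,0]-.51)),q[:,0].min(),q[:,0].max())
f=P[260:275,295:320].reshape(-1,3); print("plate",np.median(f,0))
c=P[252:275,345:375].reshape(-1,3); print("counter top",np.median(c,0))
E
```

```text
tag [ 0.4584 -0.0014  0.0465] [0.0209 0.009  0.0104] 61
ramp 129
-0.11499999999999999 0.022594495781007615 0.4588729861209948 0.5204458307415032
plate [ 0.52687444 -0.06170648  0.00545644]
counter top [0.65171569 0.00530437 0.08651904]
```

The wedge sits flat on the plate (tag height about 48 mm in world once the depth bias is removed), aligned with the counter's middle. I'll record the counter's baseline tilt, then push.

```bash
cat > tilt.py <<'E'
from fit import *
def tilt():
    for n,b in(("top",(302,342,140,196)),("scene",(330,398,255,318))):
        p,d=camera(n);P=cloud(n,d);q=P[box((d>0)&(P[...,2]>.075)&(P[...,2]<.11),*b)]
        c=(q[:,0]>.605)&(q[:,0]<.735)&(abs(q[:,1]-.003)<.042); q=q[c]; w=np.ones(len(q))
        A=np.c_[q[:,0]-.67,q[:,1]-.003,np.ones(len(q))]
        for _ in range(20):
            s=np.linalg.lstsq(A*w[:,None],q[:,2]*w,rcond=None)[0]; e=abs(A@s-q[:,2]); w=1/np.sqrt(1+(e/.002)**2)
        print(n,len(q),"slope x,y",s[:2].round(4),"z",s[2].round(4))
    o=ctrl.get_obs(); print("tcp",o["ee_pos"].round(4),o["eef_rot"].round(4),"F",o["force"].round(1),"t",o["time_s"])
    p,d=camera("top");P=cloud("top",d); m=box((P[...,2]>.03)&(P[...,2]<.1)&(d>0),290,355,125,203); m=cv2.medianBlur(m.astype(np.uint8)*255,3)>0
    print("counter",fit("top",m,COUNT,(.671,.002,0.04),.008))
E
python3 -c "from tilt import *; tilt(); tilt()"
```

```text
top 1944 slope x,y [-0.0001  0.002 ] z 0.0881
scene 1581 slope x,y [0.0023 0.0033] z 0.0865
tcp [ 0.4601 -0.0051  0.0255] [ 3.1410e+00  1.1000e-03 -3.0908e+00] F [-3.5  5.2 13.4] t 15.7
counter (array([0.6703, 0.0031]), np.float64(2.7), np.float64(0.033))
top 1945 slope x,y [ 0.004  -0.0018] z 0.088
scene 1578 slope x,y [0.0013 0.0027] z 0.0865
tcp [ 0.4601 -0.0051  0.0254] [ 3.1410e+00  1.0000e-03 -3.0908e+00] F [-3.8  5.3 12.4] t 15.85
counter (array([0.6703, 0.0031]), np.float64(2.7), np.float64(0.034))
```

Request:
carry_out(
  motion=[
    [[-0.03,0,0],0],
    [[-0.06,0,0],0],
    [[-0.09,0,0],0],
    [[-0.12,0,0],0],
    [[-0.15,0,0],0],
    [[-0.18,0,0],0],
    [[-0.2,0,0],0],
    [[-0.22,0,0],0],
    [[-0.24,0,0],0],
    [[-0.25,0,0],0],
    [[-0.25,0,0],0],
  ],
)

```text
time_s: 17.0
ee_pos: [0.5093, -0.0029, 0.0254]
eef_rot: [3.142, -0.001, -3.091]
force: [-8.7, -0.2, 16.1]
grip_width: 0.0294
grip_force: 40.0
```

```bash
python3 -c "from tilt import *; tilt()"
```

```text
top 1943 slope x,y [ 0.0014 -0.0004] z 0.0881
scene 1585 slope x,y [0.0029 0.0041] z 0.0865
tcp [ 0.5093 -0.003   0.0254] [ 3.1415e+00 -8.0000e-04 -3.0909e+00] F [-9.1 -0.2 15.8] t 17.1
counter (array([0.6707, 0.0031]), np.float64(2.62), np.float64(0.032))
```

Request:
carry_out(
  motion=[
    [[-0.02,0,0],0],
    [[-0.04,0,0],0],
    [[-0.05,0,0],0],
    [[-0.06,0,0],0],
    [[-0.07,0,0],0],
    [[-0.08,0,0],0],
    [[-0.08,0,0],0],
    [[-0.08,0,0],0],
  ],
)

```text
time_s: 17.95
ee_pos: [0.5237, -0.0021, 0.0252]
eef_rot: [3.141, -0.005, -3.091]
force: [-20.1, -0.8, 23.4]
grip_width: 0.0298
grip_force: 40.0
```

```bash
python3 -c "from tilt import *; tilt()"
```

```text
top 1945 slope x,y [-0.     -0.0016] z 0.0882
scene 1586 slope x,y [-0.0009  0.0046] z 0.0867
tcp [ 0.5237 -0.0022  0.0252] [ 3.1413 -0.0048 -3.0908] F [-21.1  -1.9  23.7] t 18.05
counter (array([0.6746, 0.0033]), np.float64(2.75), np.float64(0.049))
```

Request:
carry_out(
  motion=[
    [[-0.01,0,0],0],
    [[-0.02,0,0],0],
    [[-0.03,0,0],0],
    [[-0.04,0,0],0],
    [[-0.05,0,0],0],
    [[-0.06,0,0],0],
    [[-0.07,0,0],0],
    [[-0.07,0,0],0],
  ],
  force=55,
)

```text
time_s: 18.9
ee_pos: [0.5378, -0.0014, 0.0252]
eef_rot: [3.141, -0.005, -3.091]
force: [-20.7, -0.7, 22.9]
grip_width: 0.0296
grip_force: 55.0
```

```bash
python3 -c "from tilt import *; tilt()"
```

```text
top 1868 slope x,y [-0.0223  0.0004] z 0.0897
scene 1571 slope x,y [-0.0198  0.0019] z 0.088
tcp [ 0.5378 -0.0014  0.0253] [ 3.1414 -0.0046 -3.0908] F [-20.7  -1.7  23.1] t 19.0
counter (array([0.6799, 0.0035]), np.float64(2.85), np.float64(0.16))
```

Request:
carry_out(
  motion=[
    [[-0.01,0,0],0],
    [[-0.02,0,0],0],
    [[-0.03,0,0],0],
    [[-0.03,0,0],0],
    [[-0.03,0,0],0],
    [[-0.03,0,0],0],
  ],
)

```text
time_s: 19.65
ee_pos: [0.5438, -0.0011, 0.0253]
eef_rot: [3.141, -0.004, -3.091]
force: [-19.4, -1.5, 22.7]
grip_width: 0.0293
grip_force: 55.0
```

```bash
python3 - <<'E'
from tilt import *
tilt(); tilt()
n="scene";p,d=camera(n);P=cloud(n,d);Y,_,G=masks(n,p); g=P[box(G,315,350,225,255)&(d>0)]; print("tag",np.median(g,0).round(4),len(g))
cv2.imwrite("pics/end.png",p[150:390,120:440])
o=ctrl.get_obs(); print(o["grip_force"],o["joint_vel"].round(4))
E
```

```text
top 1747 slope x,y [-0.0296 -0.003 ] z 0.0903
scene 1566 slope x,y [-0.0293  0.0033] z 0.0887
tcp [ 0.5439 -0.0011  0.0253] [ 3.1413 -0.0044 -3.0908] F [-19.5  -0.7  22.2] t 19.75
counter (array([0.6761, 0.0033]), np.float64(2.76), np.float64(0.219))
top 1751 slope x,y [-0.0284  0.0016] z 0.0903
scene 1553 slope x,y [-0.0286  0.0041] z 0.0887
tcp [ 0.5438 -0.0011  0.0253] [ 3.1413 -0.0044 -3.0908] F [-18.8  -0.3  22.3] t 19.9
counter (array([0.6761, 0.0033]), np.float64(2.76), np.float64(0.219))
tag [0.5364 0.0031 0.0467] 31
55.00874876976013 [-0.0023  0.0008  0.0004  0.0003 -0.0003  0.0015]
```

View pics/end.png

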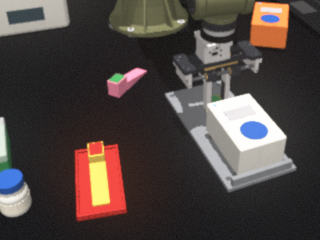

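The tilt gives about 3.6 mm of foot lift. The wedge is flat and still gripped, the counter is against its stop, and the reject is in the tray at (98,175).

```bash
python3 -c "from h import *; print(ctrl.hand_in())"
```

```text
the job is handed in; nothing more can be done
None
```

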